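# Tip the meter onto its back and switch it on

## Robot

A 7-joint arm with a two-finger parallel gripper is mounted at the origin on the work surface. World frame = base frame: x ahead of the robot, y to its left, z up, the work surface at z = 0. Lengths are in m, angles in rad, forces in N, time in s.
With the tool pointing down it reaches from about 0.425 to 0.95 m from the base axis. Payload 4.7 kg.
Tool frame: the origin (TCP) lies at the centre of the arm's flange, where the gripper is bolted on; the fingertips stand 173 mm ahead of it and the grasp point (between the pads) lies 155 mm ahead of it; z points along the fingers, y is the line along which they close (so a half turn about z gives the same grasp; the last joint's range is limited). The gripper opens to 85 mm and grips with 20 to 120 N. Pads are 22 mm wide; open, the fingers measure 114 mm over their backs; the gripper's body (76 mm by 85 mm) begins 54 mm behind the grasp point. The pads swing forward as they close: fully open they stand 13 mm farther back than shut.
Start: joints at [-0.029, 0.469, -0.049, 1.532, 0.024, 1.141, -0.082], TCP at [0.675, 0, 0.405] pointing down, gripper open.
Joint ranges: [-2.59, 2.59], [-0.33, 1.99], [-1.39, 1.29], [0.1, 2.45], [-1.04, 4.18], [0.21, 1.99], [-2.66, 2.66]. Speed limits (rad/s): [2.57, 2.57, 3.14, 3.14, 3.14, 3.14, 3.14].

## Interface

Orientations are given as a unit quaternion [w, x, y, z].
In Python, from plant import bot gives the robot as it stands.
- The arm moves only by the shell command python3 -m inch 'ROWS' [FORCE]. ROWS is JSON, a list of rows, each a list of 7 numbers: the shift along the tool's x, y, z in mm, then the turn, a rotation vector about the tool's x, y, z in rad, then the opening, from -1 (shut) to 1 (fully open). A call has 1 to 12 rows; each row is the pose to reach, as a shift and turn from the pose commanded when the call began, along the tool's axes at that moment; what a row does not reach only later rows make up. A row lasts 1/10 s, in which the tool goes at most 50 mm and 8.59 degrees, less where a joint would pass 70% of its speed; a pose out of reach is approached as far as the arm can. A call with a gripper value outside its range is refused whole. The fingers move at their own pace and stop on an object; FORCE is the grip in N (left out, the last holds). Time passes only in rows, so rows that repeat a pose let the fingers close. It gives the time, the measured TCP pose, the force, the opening and the grip force at its end, in the units of the state.
- bot.get_obs(): the state, without advancing time (a new reading comes with each control period).
- bot.grab_frame(name): name is "scene" or "side" or "wrist"; returns (picture, depth): 420x560x3 uint8, blue, green, red; 420x560 float32, m along the optical axis (not along the pixel's ray), 0 where there is no reading.
- bot.camera_info(name): a dict with "fx", "fy", "cx", "cy" (pixels), "R" (3x3) and "t" (3): a world point X has camera coordinates R X + t. Camera axes: x right, y down, z forward; pixel columns grow to the right and rows downward; lengths in m; the calibration is good to about 2 mm. A picture is of the moment at which its call begins: read the wrist's pose just before it. camera_info takes no time and is no camera call; for the wrist camera it gives the pose at the moment of the call.
- bot.close_job(): hands the job in; it is judged then, once.
The state is a dict: "time": time; "joint_pos": joint angles; "dq": joint speeds; "joint_efforts": joint torques, N m; "position": TCP position; "orientation": TCP orientation; "contact_force": force on the tool from outside, world axes, zero at the start; "moment": the same for the moment, N m; "opening": opening from 0.0 (shut) to 1.0 (fully open); "finger_force": force on a finger pad.
Only numpy, scipy, OpenCV 4.12 (cv2) and the standard library are available. Lean on these libraries where they do the work, as an engineer would, in place of code of your own. Each camera call takes 0.05 s, during which the arm holds its last target. There are 200 camera calls.

## Task

The hand-held meter has been left standing on its long side. With the fingertips, push it over where it stands so that it lies flat on its green back with the screen facing up, then press its yellow power button fully in and let go. Only push: do not pick up or carry the meter, do not let it fall on its face or shove it off across the mat, and leave the spool, the insulator and the scissors alone.

Things in the scene. Friction and masses are not known exactly. Their poses are not given: they have to be found in the camera images.
- meter: Multimeter 175 x 85 x 45 mm, about 0.4 kg, dark grey front shell, bright green back shell. It starts on a long side (85 high, 45 deep at the foot), turned any way. Origin: middle of that long side. x points out of the face (level at first, straight up once it lies on its back), y along the length from jacks to screen, z across the width (up at first). Face at x = +22.5 mm, back at -22.5 mm.
- meter_centre (a point): Centre of the meter, 42.5 mm from its origin along its z; same axes. Lying on its back, the meter's face is 45 mm above the mat.
- meter_push (a point): Point on the meter's face at mid-length, 75 mm from the side it first stands on (10 mm below the top edge), on the 10 mm wide, 3 mm raised rim round screen, dial, button and jacks; same axes. Pushed here against x the meter tips over the bottom edge of its back and past about 30 degrees falls by itself; pushed low down it slides.
- power_top (a point): Centre of the outer end of the yellow power button, a round stud 18 mm in diameter on the meter's face, 42 mm from mid-length towards the jacks and 30 mm from the side the meter first stands on. Released it stands 6 mm proud of the rim, so its end is 51 mm above the mat when the meter lies on its back. Same axes as the meter.
- power (a joint): Travel of the yellow button into the meter, m: 0 released, 0.004 fully in. It springs back; it begins to give at 1.6 N and is fully in at about 5 N.
- mat: Fixed blue-grey bench mat, 550 (x) by 840 (y) by 3 mm; everything stands on it. Origin: centre of its underside, on the bench; its top is at z = 0.003.
- spool: Bystander: blue solder spool standing on end, 58 mm in diameter, 58 mm high, beyond one end of the meter. Origin: centre of its underside.
- insulator: Bystander: cream insulator with a dark red foot, 60 mm in diameter, 56 mm high, beyond one end of the meter. Origin: centre of its underside.
- scissors: Bystander: scissors lying flat, about 160 mm long, 60 mm wide, 10 mm high, with one red and one dark handle ring, somewhere on the face side of the meter, parallel to it more or less, its middle 150 to 180 mm away. Origin: near the middle of its underside, blades to its x.
Things that resemble listed ones, but are neither listed nor needed, are in the scene too. Of the things like the meter, leave any that is red; of the rest the larger one is meant.

How it is judged:
On the way, in this order (a step that is already met when the one before it is completed fails the run):
1. the meter lies on its back, screen up, at rest, where it was tipped (angle between meter's own x axis and vertical below 0.12 rad and distance of meter from where it was at the start of the episode below 0.1 m and linear speed of meter below 0.02 m/s and angular speed of meter below 0.15 rad/s), for 0.2 s.
2. the yellow button is pressed in while the meter lies on its back (angle between meter's own x axis and vertical below 0.12 rad and value of joint power above 0.003 m), for 0.1 s.
At the end, for the whole second after the job is handed in: Meter at rest flat on its back on the mat (face within 0.12 rad of up, centre under 34 mm), origin within 100 mm of its start; button pressed 3 mm or more once it lay so, and out again (under 1.5 mm); spool, insulator and scissors within 20 mm of their starts (all of step 1 and height (world z) of meter_centre below 0.034 m and value of joint power below 0.0015 m and distance of each of spool, insulator, scissors from where it was at the start of the episode below 0.02 m); the robot touches nothing.
It fails at once if the meter is lifted (its centre rises above 64 mm; tipping alone takes it to about 51 mm) (height (world z) of meter_centre above 0.064 m).
It fails at once if the meter falls towards its face (angle between meter's own x axis and vertical above 2.4 rad).
It fails at once if the meter is shoved or carried more than 120 mm (distance of meter from where it was at the start of the episode above 0.12 m).
It fails at once if the spool, the insulator or the scissors are moved more than 20 mm (distance of any of spool, insulator, scissors from where it was at the start of the episode above 0.02 m).
It also fails if it takes over 40 s, if anything falls off the work surface, if the arm or the gripper's body presses on something with over 40 N, if the wrist force passes 120 N, or if a joint passes its speed limit or range.

## Working session

There is one attempt and no reset: what is moved stays moved. The work goes in short steps, Python scripts to look and compute and a shell command to move; the robot and the scene stay as the last step left them, time stands still between calls to the robot, and variables do not carry over. Pictures are saved under pics/ and viewed, at most 10 in all, crops included, and the job is handed in when it is done.

```bash
mkdir -p pics; ls; python3 - <<'E'
from plant import bot
import cv2,numpy as np
o=bot.get_obs();print({k:np.round(v,3).tolist() for k,v in o.items()})
for n in("scene","side"):
    im,d=bot.grab_frame(n);cv2.imwrite(f"pics/{n}0.png",im);np.save(f"{n}0.npy",d)
    c=bot.camera_info(n);print(n,{k:np.round(v,3).tolist() for k,v in c.items()})
E
```

```text
pics
{'time': 0.0, 'joint_pos': [-0.029, 0.469, -0.049, 1.534, 0.024, 1.141, -0.082], 'dq': [-0.001, -0.002, -0.0, -0.0, 0.001, 0.0, 0.001], 'joint_efforts': [0.001, -51.032, -0.046, -23.772, 0.011, 0.007, 0.0], 'position': [0.675, 0.0, 0.404], 'orientation': [-0.001, 0.707, 0.707, -0.001], 'contact_force': [-0.377, -0.628, 0.66], 'moment': [-0.002, -0.019, 0.038], 'finger_force': 0.0, 'opening': 1.003}
scene {'fx': 384.621, 'fy': 384.621, 'cx': 284.259, 'cy': 206.421, 'R': [[0.18, 0.984, -0.002], [0.647, -0.12, -0.753], [-0.741, 0.134, -0.658]], 't': [-0.139, -0.302, 1.113]}
side {'fx': 447.521, 'fy': 447.521, 'cx': 282.733, 'cy': 207.588, 'R': [[0.968, -0.249, 0.015], [-0.18, -0.741, -0.647], [0.172, 0.624, -0.762]], 't': [-0.539, 0.184, 0.825]}
```

View pics/scene0.png

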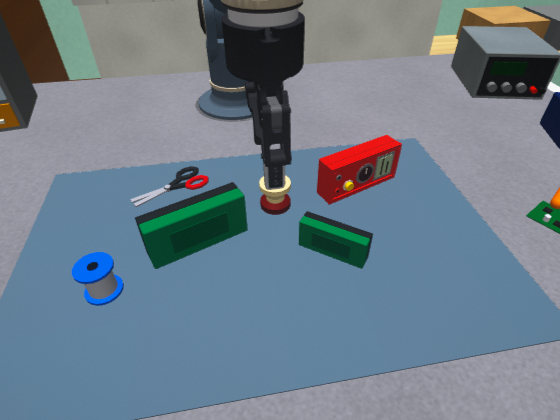

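View pics/side0.png

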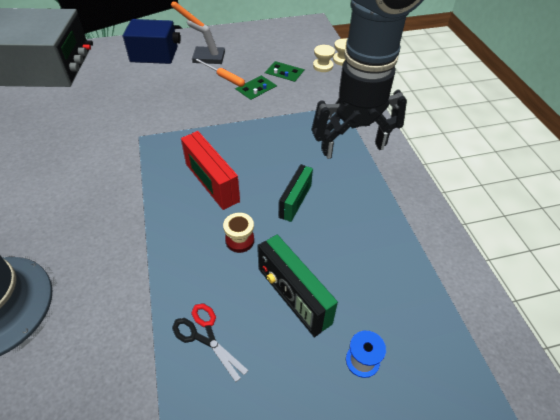

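Scene candidates: red meter (360,168), which must be left; small green (335,240); large green (195,225). The large green one fits: it is the larger of the non-red ones, with the scissors on its face side and the spool and insulator beyond its ends. In the side view it is at (297,285). I'll crop to confirm and measure.

```bash
cat >h.py <<'E'
import numpy as np,cv2
def cloud(bot,n,d):
    c=bot.camera_info(n);v,u=np.mgrid[:420,:560]
    P=np.stack([(u-c["cx"])/c["fx"]*d,(v-c["cy"])/c["fy"]*d,d],-1)
    return (P-np.array(c["t"]))@np.array(c["R"])
def proj(bot,n,X):
    c=bot.camera_info(n);q=np.array(c["R"])@X+c["t"];return c["fx"]*q[0]/q[2]+c["cx"],c["fy"]*q[1]/q[2]+c["cy"]
E
python3 - <<'E'
from plant import bot
from h import *
for n,roi in(("scene",(130,180,120,85)),("side",(250,230,90,110))):
    im=cv2.imread(f"pics/{n}0.png");P=cloud(bot,n,np.load(f"{n}0.npy"))
    x,y,w,h=roi;Q=P[y:y+h,x:x+w].reshape(-1,3);I=im[y:y+h,x:x+w].reshape(-1,3)
    t=Q[(Q[:,2]>.082)&(Q[:,2]<.094)]
    r=cv2.minAreaRect((t[:,:2]*1000).astype(np.float32));print(n,"top",len(t),r,np.median(t[:,2]));print(cv2.boxPoints(r).round(0).tolist())
    hsv=cv2.cvtColor(im,cv2.COLOR_BGR2HSV)
    for nm,lo,hi in(("yellow",(20,120,120),(33,255,255)),("blue",(105,180,120),(125,255,255)),("red",(0,150,100),(8,255,255)),("cream",(18,40,150),(30,140,255))):
        m=cv2.inRange(hsv,lo,hi);k,l,s,c=cv2.connectedComponentsWithStats(m)
        for i in range(1,k):
            if s[i,4]>15:
                p=P[l==i];p=p[np.isfinite(p).all(1)];print(nm,s[i,4],c[i].round(0),np.median(p,0).round(3),p.min(0).round(3),p.max(0).round(3))
im=cv2.imread("pics/side0.png")[220:345,240:400];cv2.imwrite("pics/crop.png",cv2.resize(im,None,fx=4,fy=4,interpolation=2))
E
```

```text
scene top 2255 ((548.7677001953125, -113.93109893798828), (48.065731048583984, 174.5441131591797), 21.83922004699707) 0.08907711466671414
[[494.0, -42.0], [559.0, -204.0], [604.0, -186.0], [539.0, -24.0]]
yellow 64 [349. 186.] [0.481 0.182 0.037] [0.474 0.176 0.027] [0.486 0.192 0.044]
blue 914 [ 92. 267.] [ 0.631 -0.263  0.062] [ 0.54  -0.324  0.003] [ 1.046 -0.049  0.504]
blue 342 [105. 294.] [ 0.646 -0.254  0.01 ] [ 0.603 -0.294  0.004] [ 1.046 -0.049  0.504]
red 37 [533.  89.] [0.166 0.817 0.044] [0.151 0.808 0.035] [0.173 0.823 0.048]
red 1751 [353. 163.] [0.458 0.189 0.088] [ 0.392 -0.049  0.008] [1.046 0.301 0.504]
cream 808 [505.  14.] [-0.849  1.448 -0.052] [-1.922 -0.049 -0.307] [1.046 2.062 0.504]
cream 491 [443.  45.] [-0.896  1.177 -0.205] [-1.955 -0.049 -0.51 ] [1.046 1.812 0.504]
cream 186 [275. 185.] [0.488 0.027 0.06 ] [ 0.373 -0.012  0.003] [0.724 0.066 0.26 ]
side top 2286 ((548.2736206054688, -113.52235412597656), (45.892765045166016, 176.01580810546875), 21.78431510925293) 0.08808425234942924
[[494.0, -40.0], [560.0, -204.0], [602.0, -187.0], [537.0, -23.0]]
yellow 55 [271. 278.] [ 0.51  -0.086  0.039] [ 0.505 -0.092  0.03 ] [ 0.516 -0.073  0.045]
blue 1150 [366. 352.] [ 0.625 -0.268  0.061] [ 0.412 -0.513  0.003] [ 0.678 -0.234  0.756]
red 29 [86. 46.] [0.162 0.818 0.045] [0.154 0.792 0.037] [0.171 0.842 0.055]
red 1854 [213. 169.] [0.449 0.174 0.087] [ 0.394 -0.513  0.007] [0.492 0.299 0.756]
red 115 [240. 244.] [0.47  0.017 0.019] [ 0.412 -0.513  0.014] [0.491 0.038 0.756]
red 24 [209. 311.] [ 0.39  -0.113  0.013] [ 0.38  -0.126  0.01 ] [ 0.394 -0.099  0.016]
cream 114 [341.  44.] [0.898 0.641 0.056] [ 0.412 -0.513 -0.755] [1.515 2.043 0.756]
cream 268 [328.  52.] [0.848 0.622 0.055] [ 0.644  0.021 -0.   ] [0.907 0.708 0.405]
cream 125 [322.  65.] [0.83  0.605 0.014] [0.808 0.588 0.007] [0.868 0.652 0.023]
cream 369 [238. 226.] [0.472 0.031 0.059] [ 0.412 -0.513  0.002] [0.51  0.074 0.756]
```

View pics/crop.png

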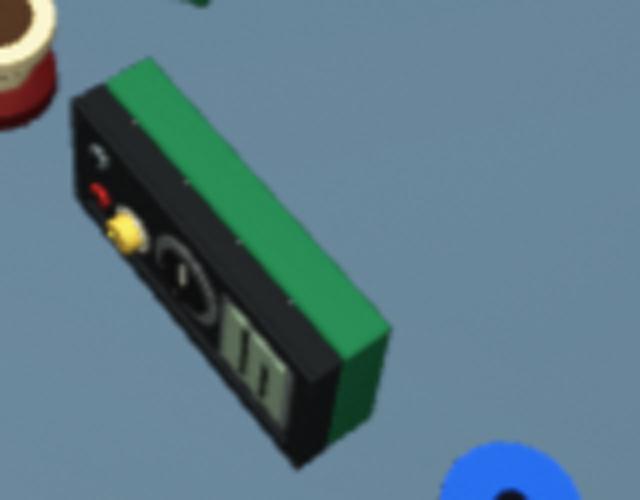

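Confirmed in the crop: this is the large green meter, with its face, yellow button at (125,232) and screen at (260,365) towards the robot. The red one and the small one are left alone. Centre is (0.5485,-0.1137), face normal (-0.929,-0.37) and length axis (0.37,-0.929). I'll move to 50 mm in front of the face and turn tool z by 1.192 so that tool x is the push direction.

```bash
python3 -m inch '[[-18,-24,0,0,0,0.149,-1],[-35,-48,0,0,0,0.298,-1],[-53,-73,0,0,0,0.447,-1],[-70,-97,0,0,0,0.596,-1],[-88,-121,0,0,0,0.745,-1],[-105,-146,0,0,0,0.894,-1],[-123,-170,0,0,0,1.043,-1],[-140,-194,0,0,0,1.192,-1],[-140,-194,40,0,0,1.192,-1],[-140,-194,80,0,0,1.192,-1],[-140,-194,115,0,0,1.192,-1],[-140,-194,115,0,0,1.192,-1]]'
python3 - <<'E'
from plant import bot
from h import *
from scipy.spatial.transform import Rotation as R
im,d=bot.grab_frame("side");o=bot.get_obs();q=o["orientation"];M=R.from_quat(np.roll(q,-1)).as_matrix()
p=np.array(o["position"]);print(M.round(3),p,"tip",p+.173*M[:,2],o["contact_force"],o["joint_pos"])
print(proj(bot,"side",p+.173*M[:,2]))
cv2.imwrite("pics/s1.png",cv2.resize(im[120:380,150:450],None,fx=2,fy=2))
E
```

```text
time: 1.3
position: [0.4789, -0.1393, 0.2857]
orientation: [-0.002, 0.982, 0.188, -0.005]
contact_force: [-1.3, 0.6, 0.8]
opening: 0.002
finger_force: 0.0
[[ 0.929  0.37  -0.005]
 [ 0.37  -0.929  0.001]
 [-0.004 -0.003 -1.   ]] [ 0.48022626 -0.1397485   0.2881594 ] tip [ 0.47933613 -0.13960887  0.11516175] [0.69877832 0.21041116 0.4849666 ] [ 0.03244024  0.33284275  0.2021102   2.06792812 -0.09537444  0.75460104
 -0.89842904]
(np.float64(259.61361751233403), np.float64(284.54085018063597))
```

View pics/s1.png

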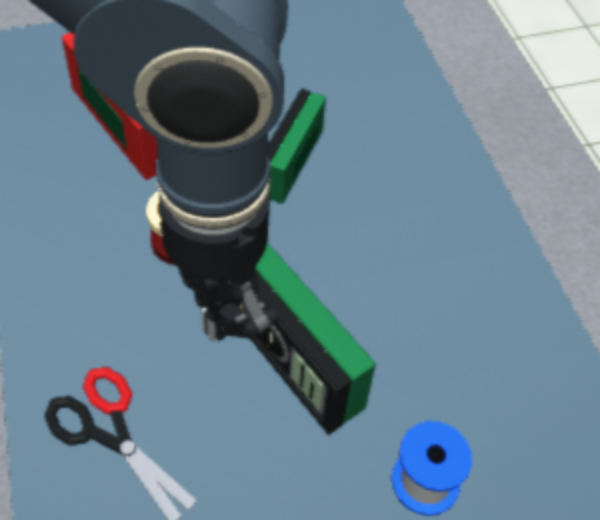

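The closed fingertips are at crop (213,335), in front of the meter's face. I'll lower to 0.081 and advance to just before contact.

```bash
python3 -m inch '[[0,0,20,0,0,0,-1],[0,0,34,0,0,0,-1],[10,0,34,0,0,0,-1],[20,0,34,0,0,0,-1],[28,0,34,0,0,0,-1],[32,0,34,0,0,0,-1],[35,0,34,0,0,0,-1],[38,0,34,0,0,0,-1],[41,0,34,0,0,0,-1],[43,0,34,0,0,0,-1],[45,0,34,0,0,0,-1]]'; python3 - <<'E'
from plant import bot
from h import *
im,d=bot.grab_frame("scene");cv2.imwrite("pics/s2.png",cv2.resize(im[60:300,60:320],None,fx=2.3,fy=2.3))
d=bot.grab_frame("side")[1];P=cloud(bot,"side",d)
o=bot.get_obs();print(o["position"],o["contact_force"])
E
```

```text
time: 2.45
position: [0.5225, -0.1236, 0.2556]
orientation: [-0.0, 0.982, 0.188, -0.001]
contact_force: [-2.1, -0.7, 2.2]
opening: -0.001
finger_force: 1.1
[ 0.52283298 -0.12340739  0.25570877] [-1.9810988  -1.10690569  1.18058476]
```

View pics/s2.png

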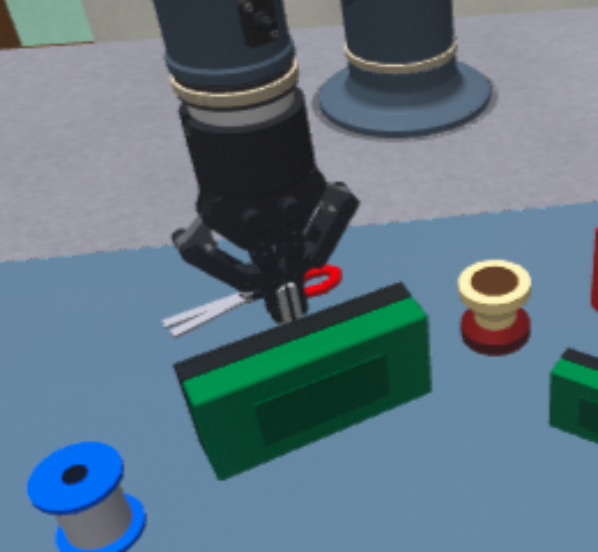

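The fingertips touch the top rim at crop (290,315) at mid-length, and the meter has just begun to tip, pushing with about 2 N. I'll continue along the tipping arc.

```bash
python3 -m inch '[[4,0,-2,0,0,0,-1],[8,0,-4,0,0,0,-1],[12,0,-5.5,0,0,0,-1],[16,0,-7,0,0,0,-1],[20,0,-8,0,0,0,-1],[24,0,-9,0,0,0,-1],[28,0,-10,0,0,0,-1],[31,0,-10,0,0,0,-1],[34,0,-10.5,0,0,0,-1],[34,0,-10.5,0,0,0,-1]]'; python3 - <<'E'
from plant import bot
from h import *
im,d=bot.grab_frame("scene");cv2.imwrite("pics/s3.png",cv2.resize(im[60:300,60:320],None,fx=2.3,fy=2.3))
o=bot.get_obs();print(o["position"],o["contact_force"])
E
```

```text
time: 3.55
position: [0.5549, -0.1105, 0.2663]
orientation: [0.0, 0.982, 0.189, 0.0]
contact_force: [0.1, -0.5, -0.0]
opening: -0.007
finger_force: 0.0
[ 0.55461786 -0.11060685  0.26622695] [ 0.30280171 -0.20399477 -0.6483275 ]
```

View pics/s3.png

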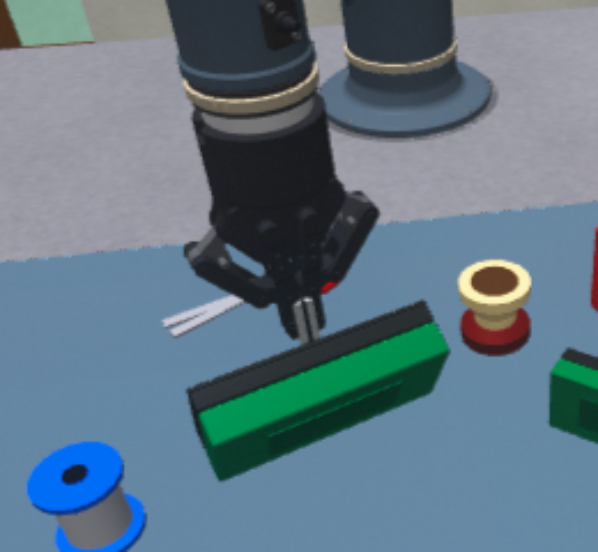

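The meter is tilted about 25°, pivoting in place: its foot edge at crop (220,478) has not moved and the tips are on the rim at (310,340). A few more mm will let it fall.

```bash
python3 -m inch '[[3,0,0,0,0,0,-1],[6,0,0,0,0,0,-1],[9,0,0,0,0,0,-1],[12,0,0,0,0,0,-1],[14,0,0,0,0,0,-1],[14,0,-20,0,0,0,-1],[14,0,-40,0,0,0,-1],[14,0,-40,0,0,0,-1],[14,0,-40,0,0,0,-1]]'; python3 - <<'E'
from plant import bot
from h import *
o=bot.get_obs();print(o["position"],o["contact_force"])
for n in("scene","side"):
    im,d=bot.grab_frame(n);cv2.imwrite(f"pics/{n}4.png",im);P=cloud(bot,n,d)
    hsv=cv2.cvtColor(im,cv2.COLOR_BGR2HSV);k,l,s,c=cv2.connectedComponentsWithStats(cv2.inRange(hsv,(20,120,120),(33,255,255)))
    for i in range(1,k):
        if s[i,4]>15: p=P[l==i];print(n,"yellow",s[i,4],c[i].round(0),np.median(p,0).round(4),p.max(0).round(3))
    roi=np.zeros(P.shape[:2],bool);roi[150:400,100:400]=1
    x,y,z=P[...,0],P[...,1],P[...,2]
    m=roi&(z>.036)&(z<.058)&(x>.5)&(x<.72)&(y<0)&(y>-.235)&(hsv[...,0]<250)
    k,l,s,c=cv2.connectedComponentsWithStats(m.astype(np.uint8));i=1+s[1:,4].argmax();p=P[l==i]
    r=cv2.minAreaRect((p[:,:2]*1000).astype(np.float32));print(n,r,np.median(p[:,2]))
im=cv2.imread("pics/scene4.png");cv2.imwrite("pics/s4.png",cv2.resize(im[60:320,60:330],None,fx=2.2,fy=2.2))
E
```

```text
time: 4.5
position: [0.5674, -0.1055, 0.3062]
orientation: [0.0, 0.982, 0.188, 0.0]
contact_force: [-0.5, 0.2, 0.3]
opening: -0.001
finger_force: 0.0
[ 0.56739736 -0.10549092  0.30624938] [-0.46523618  0.23090064  0.29196512]
scene yellow 64 [349. 185.] [0.4813 0.1818 0.038 ] [0.487 0.192 0.043]
scene yellow 94 [230. 231.] [ 0.5845 -0.0559  0.0547] [ 1.046 -0.048  0.504]
scene ((609.5946655273438, -89.27371215820312), (87.34749603271484, 175.55722045898438), 21.913246154785156) 0.047577726569523665
side ((609.65283203125, -89.16815948486328), (86.86820983886719, 176.85032653808594), 21.861106872558594) 0.04667543668236156
```

View pics/s4.png

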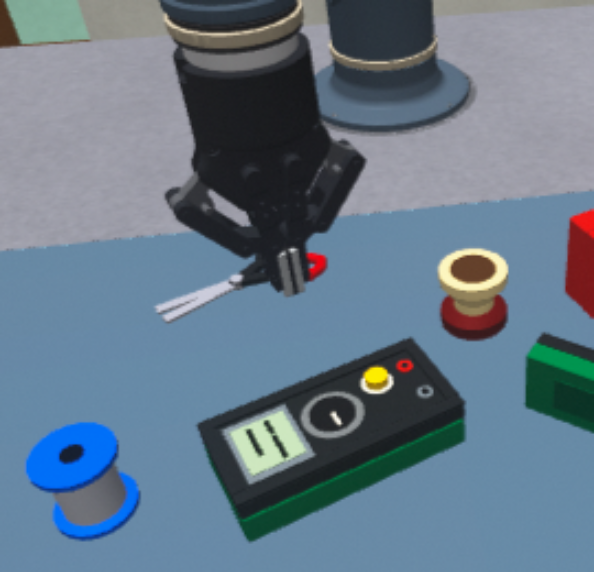

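The meter lies flat on its back with the screen up and its origin about 23 mm from the start. The button is at crop (377,378), world about (0.583,-0.055). I'll move over it (tool x +33, y -41) and go down to just above it.

```bash
python3 -m inch '[[16,-20,0,0,0,0,-1],[33,-41,0,0,0,0,-1],[33,-41,25,0,0,0,-1],[33,-41,50,0,0,0,-1],[33,-41,65,0,0,0,-1],[33,-41,72,0,0,0,-1],[33,-41,74,0,0,0,-1],[33,-41,74,0,0,0,-1],[33,-41,74,0,0,0,-1]]'; python3 - <<'E'
from plant import bot
from h import *
im,d=bot.grab_frame("side");o=bot.get_obs();p=o["position"];print(p,p[2]-.173,o["contact_force"])
im=bot.grab_frame("scene")[0];cv2.imwrite("pics/s5.png",cv2.resize(im[150:290,140:300],None,fx=3.5,fy=3.5))
E
```

```text
time: 5.5
position: [0.5833, -0.0555, 0.2331]
orientation: [0.0, 0.982, 0.188, 0.001]
contact_force: [-0.2, 0.0, 0.1]
opening: -0.0
finger_force: 0.0
[ 0.58331748 -0.0554425   0.23320833] 0.0602083273498526 [-0.28058158  0.67174956 -0.73035554]
```

View pics/s5.png

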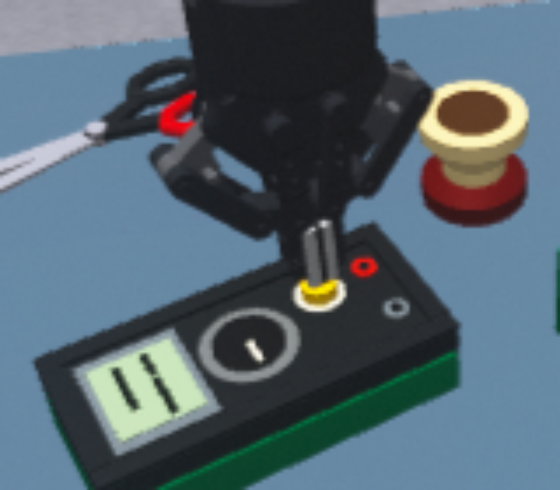

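The fingertips are centred just above the button at crop (320,290). Pressing in small steps.

```bash
python3 -m inch '[[0,0,4,0,0,0,-1],[0,0,6,0,0,0,-1],[0,0,8,0,0,0,-1],[0,0,9,0,0,0,-1],[0,0,9,0,0,0,-1]]'
```

```text
time: 6.1
position: [0.5831, -0.0553, 0.2236]
orientation: [0.0, 0.982, 0.188, 0.0]
contact_force: [-0.6, 0.1, 4.6]
opening: 0.004
finger_force: 2.3
```

```bash
python3 -m inch '[[0,0,1,0,0,0,-1],[0,0,1.5,0,0,0,-1],[0,0,1.5,0,0,0,-1],[0,0,1.5,0,0,0,-1]]'
```

```text
time: 6.5
position: [0.5831, -0.0553, 0.2234]
orientation: [-0.0, 0.982, 0.188, 0.0]
contact_force: [-4.3, 0.4, 13.1]
opening: 0.002
finger_force: 6.6
```

At 13 N the position stopped, so the button is fully in. I'll release and retreat upwards.

```bash
python3 -m inch '[[0,0,-5,0,0,0,-1],[0,0,-15,0,0,0,-1],[0,0,-40,0,0,0,-1],[0,0,-80,0,0,0,-1],[0,0,-110,0,0,0,-1],[0,0,-110,0,0,0,-1],[0,0,-110,0,0,0,-1]]'; python3 - <<'E'
from plant import bot
from h import *
print(bot.get_obs()["contact_force"])
im,d=bot.grab_frame("scene");P=cloud(bot,"scene",d);cv2.imwrite("pics/s6.png",cv2.resize(im[130:320,60:330],None,fx=2.5,fy=2.5))
m=cv2.inRange(cv2.cvtColor(im,cv2.COLOR_BGR2HSV),(20,120,120),(33,255,255));m[:,:200]=0;m[:,270:]=0;m[:200]=0
print(np.median(P[m>0],0))
E
```

```text
time: 7.2
position: [0.5827, -0.0552, 0.3322]
orientation: [0.0, 0.982, 0.188, 0.0]
contact_force: [-0.3, -0.4, -1.1]
opening: -0.0
finger_force: 0.0
[-0.27430948 -0.39417434 -1.10123903]
[ 0.58415826 -0.05588685  0.05457975]
```

View pics/s6.png

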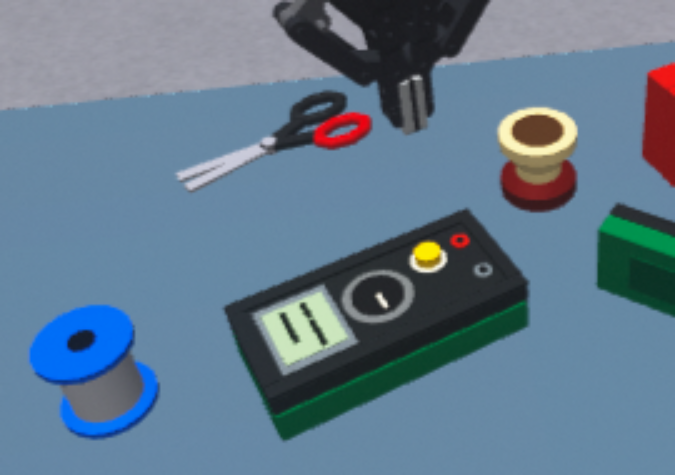

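The meter is flat, the button at crop (428,252) is out again, the spool, insulator and scissors haven't moved, and the arm is clear.

```bash
python3 -c "
from plant import bot
print(bot.close_job())"
```

```text
the job is handed in; nothing more can be done
None
```

The job is handed in, with no verdict returned: the meter was tipped onto its back (origin about 23 mm from its start), its power button was pressed fully in (13 N) and came back out, and the spool, insulator and scissors were left untouched.

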